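Load the amber display consignment: clip in the panels, stack the cases

TASK

Get the amber consignment ready to go: push every display panel from the wooden holder down into the spring-clip transport rack, one to a slot and lengthwise in the middle of it, until it snaps fully home, and stack all the closed metal cases squarely on the felt-topped pad as one centred column, lids up, the largest at the bottom and each next one smaller. Any order of work will do; leave the other things on the bench where they are.

Things in the scene. Friction and masses are not known exactly. Their poses are not given: they have to be found in the camera images.
- case_a: closed plain metal case with a flush lid and blank paper label, the largest (68 wide x 144 long x 50 high) mm of up to four, about 0.45 kg; one solid block. Origin: centre of its underside; x across its width, y along its length, z up. One of the three larger cases may be absent.
- case_b: closed plain metal case with a flush lid and blank paper label, the second largest (68 wide x 126 long x 45 high) mm of up to four, about 0.36 kg; one solid block. Origin: centre of its underside; x across its width, y along its length, z up. One of the three larger cases may be absent.
- case_c: closed plain metal case with a flush lid and blank paper label, the third (68 wide x 108 long x 40 high) mm of up to four, about 0.28 kg; one solid block. Origin: centre of its underside; x across its width, y along its length, z up. One of the three larger cases may be absent.
- case_d: closed plain metal case with a flush lid and blank paper label, the smallest (68 wide x 90 long x 35 high) mm of up to four, about 0.2 kg; one solid block. Origin: centre of its underside; x across its width, y along its length, z up. This one is always there.
- pad: fixed plywood stacking pad, grey felt on top, 90 (x) x 160 (y) x 15 mm high; origin: centre of its underside, y along its length, z up. The column is centred on it, lengths along its y.
- rack: fixed dark steel clip rack, 110 (x) x 170 (y) mm; two slots along its x at y = -37.5 and +37.5 mm, floors 10 mm up. Origin: centre of its underside, z up. Each slot has two opposed sprung jaws, 76 mm long, flared: 28 mm apart at 48 mm height, 9.5 mm at 30 mm. A panel pressed straight down with some 10 N parts them; they snap behind its bead and hold it upright on the slot floor.
- slot0 (a point): middle of the slot floor of the rack's slot at y = -37.5 mm; axes as the rack's (x along the slot). A seated panel's origin lies here.
- slot1 (a point): middle of the slot floor of the rack's slot at y = +37.5 mm; axes as the rack's (x along the slot). A seated panel's origin lies here.
- holder: fixed wooden holder, 110 (x) x 170 (y) mm, two open wide slots along its x at y = -37.5 and +37.5 mm; slot floor 10 mm, walls 55 mm above its underside. Panels stand in it loosely, leaning by up to 0.1 rad, and lift straight out. Origin: centre of its underside, z up.
- panel0: white display panel with amber stones on both faces, 90 mm wide (x), 10 mm thick (y), 115 mm high, a round bead 13 mm thick along its bottom edge; 0.14 kg. The top 27 mm are bare, to be gripped across the thickness. Origin: centre of its bottom edge, z up. Both panels are alike, either way round.
- panel1: white display panel with amber stones on both faces, 90 mm wide (x), 10 mm thick (y), 115 mm high, a round bead 13 mm thick along its bottom edge; 0.14 kg. The top 27 mm are bare, to be gripped across the thickness. Origin: centre of its bottom edge, z up. Both panels are alike, either way round.
- tub: white plastic tub, 90 mm across, 70 high, open; origin: centre of its underside. A bystander.
- felt_wheel: brown felt polishing wheel lying flat, 110 mm across, 45 high; origin: centre of its underside. A bystander.
- strap: flat dark steel bar 35 x 200 x 6 mm; origin: centre of its underside. A bystander.
- compound_jar: amber jar of polishing compound with white cap, 70 mm across, 70 high; origin: centre of its underside. A bystander.
There are look-alikes about, which are no part of the job. Leave any black, blue or turquoise look-alike of the panel0 alone.

How it is judged:
By the outcome, as a careful person would: the job done as asked, in the order asked, and still so for the second after the job is handed in, with the robot touching nothing.
Of case_a, case_b, case_c only 2 to 3 are there at a start; the rules pass over those that are not, and their reading is None.
At some moment in a run one of case_d may be knocked a few centimetres aside while the robot is not near it.
It also fails if it takes over 208 s, if anything falls off the work surface, if the arm or the gripper's body presses on something with over 40 N, if the wrist force passes 120 N, or if a joint passes its speed limit or range.

ROBOT

A 7-joint arm with a two-finger parallel gripper is mounted at the origin on the work surface. World frame = base frame: x ahead of the robot, y to its left, z up, the work surface at z = 0. Lengths are in m, angles in rad, forces in N, time in s.
With the tool pointing down it reaches from about 0.35 to 0.9 m from the base axis. Payload 8.1 kg.
Tool frame: the origin (TCP) lies at the centre of the arm's flange, where the gripper is bolted on; the fingertips stand 178 mm ahead of it and the grasp point (between the pads) lies 159 mm ahead of it; z points along the fingers, y is the line along which they close (so a half turn about z gives the same grasp; the last joint's range is limited). The gripper opens to 92 mm and grips with 3 to 60 N. Pads are 19 mm wide; open, the fingers measure 130 mm over their backs; the gripper's body (75 mm by 190 mm) begins 47 mm behind the grasp point.
Start: joints at [-1.269, 0.434, 0.025, 1.573, -0.012, 1.134, -0.075], TCP at [0.246, 0.574, 0.405] pointing down, gripper open.
Joint ranges: [-2.62, 2.62], [-0.44, 2.09], [-1.27, 1.32], [0.08, 2.57], [-1.32, 4.46], [0.12, 2], [-2.74, 2.74]. Speed limits (rad/s): [2.22, 2.22, 3.01, 3.01, 3.14, 3.14, 3.14].

INTERFACE

Orientations are given as a rotation vector (axis times angle).
In Python, from cell import arm gives the robot as it stands. The module is installed in compiled form; this text tells all that it offers.
- The arm moves only by the shell command python3 -m inch 'ROWS' [FORCE]. ROWS is text: rows parted by semicolons, each of 5 numbers parted by spaces: the shift along the tool's x, y, z in m, then the turn about the tool's z in rad, then the finger opening in m, from 0 to 0.0918. In form: x y z roll fingers; .... A call has 1 to 5 rows; each row is the pose to reach, as a shift and turn from the pose commanded when the call began, along the tool's axes at that moment; what a row does not reach only later rows make up. A row lasts 1/10 s, in which the tool goes at most 50 mm and 8.59 degrees, less where a joint would pass 70% of its speed; a pose out of reach is approached as far as the arm can. A call with a gripper value outside its range is refused whole. The fingers move at their own pace and stop on an object; FORCE is the grip in N (left out, the last holds). Time passes only in rows, so rows that repeat a pose let the fingers close. It gives the time, the measured TCP pose, the force, the opening and the grip force at its end, in the units of the state.
- arm.observe(): the state, without advancing time (a new reading comes with each control period).
- arm.get_image(name): name is "scene" or "top"; returns the picture (480x640x3 uint8, red, green, blue); there is no depth.
- arm.get_calibration(name): a dict with "intrinsics" (3x3 intrinsics, pixels), "distortion" ([k1, k2, p1, p2, k3] as OpenCV has them; the pictures are not rectified), "pose" (4x4, takes a point from camera to world coordinates). Camera axes: x right, y up, looking along -z (the intrinsics and any distortion apply to the point x, -y, -z); pixel columns grow to the right and rows downward; lengths in m; the calibration is good to about 2 mm. A picture is of the moment at which its call begins. get_calibration takes no time and is no camera call.
- arm.sign_off(): hands the job in; it is judged then, once.
Trained networks look in the newest picture that a camera, given by its name, has taken for a name from the list of things; names that differ only in an ending like _2 or _b are one class to them, and where a whole thing is asked for, a point or a joint stands for the part that bears it (a point fixed in the world has none). Each returns a list of dicts, best first, with "conf" (0 to 1); they miss things now and then, are a little off and sometimes report something else, mostly with a low value. They report only what shows in the picture. A call takes as long as a camera call. They do not tell look-alikes from the thing itself.
- arm.look_for(camera, query): "point" ([row, column] in pixels, amid what is visible of it).
- arm.silhouettes(camera, query): "region" (480x640 bool, what is visible of it) and "point" ([row, column] in pixels, amid what is visible of it).
- arm.place_of(camera, query): "point" ([row, column] in pixels: a listed point, or the origin of a listed thing).
The state is a dict: "clock": time; "joints": joint angles; "dq": joint speeds; "joint_efforts": joint torques, N m; "position": TCP position; "ee_rot": TCP orientation; "force": force on the tool from outside, world axes, zero at the start; "ft_torque": the same for the moment, N m; "width": opening from 0.0 (shut) to 1.0 (fully open); "gripper_force": force on a finger pad.
Only numpy, scipy, OpenCV 4.12 (cv2) and the standard library are available. Lean on these libraries where they do the work, as an engineer would, in place of code of your own. Each camera call takes 0.05 s, during which the arm holds its last target. There are 200 camera calls.

## Working session

There is one attempt and no reset: what is moved stays moved. The work goes in short steps, Python scripts to look and compute and a shell command to move; the robot and the scene stay as the last step left them, time stands still between calls to the robot, and variables do not carry over. Pictures are saved under pics/ and viewed, at most 14 in all, crops included, and the job is handed in when it is done.

```bash
mkdir -p pics; ls
python3 - <<'E'
from cell import arm
import cv2
for n in("scene","top"):
    im=arm.get_image(n);cv2.imwrite(f"pics/{n}0.png",im[:,:,::-1])
    c=arm.get_calibration(n);print(n,c["intrinsics"],c["distortion"],c["pose"])
print(arm.observe())
E
```

```text
pics
scene [[617.48720823   0.         333.42162292]
 [  0.         617.48720823 245.04977655]
 [  0.           0.           1.        ]] [-0.05549963  0.          0.          0.          0.        ] [[ 0.81892161 -0.39921054  0.41230856  1.20578575]
 [ 0.57390054  0.57259582 -0.58546751 -0.92508694]
 [-0.00236136  0.7160761   0.69801823  1.16234362]
 [ 0.          0.          0.          1.        ]]
top [[580.67539481   0.         316.88540058]
 [  0.         580.67539481 227.12743345]
 [  0.           0.           1.        ]] [-0.12256486  0.          0.          0.          0.        ] [[-0.01717429  0.97796827 -0.20804591  0.27568807]
 [-0.99983882 -0.01570923  0.00869229 -0.0093874 ]
 [ 0.00523254  0.20816166  0.97808044  1.30801167]
 [ 0.          0.          0.          1.        ]]
{'clock': 0.1, 'joints': array([-1.26857698,  0.43513418,  0.02498189,  1.57401015, -0.01155952,
        1.13401169, -0.07509426]), 'dq': array([ 8.17788802e-05, -3.15288450e-03, -3.04970816e-04, -2.17701639e-03,
        1.88554093e-05,  2.86304412e-04,  1.21192032e-03]), 'joint_efforts': array([ 3.41998173e-03, -6.69125104e+01,  9.87880714e-01, -3.15146184e+01,
       -6.05789479e-02,  3.73001152e-02,  3.46943023e-05]), 'position': array([0.24611235, 0.57427039, 0.40403371]), 'ee_rot': array([-6.31614919e-01, -3.07732350e+00,  2.22190328e-03]), 'force': array([ 0.04001707,  0.63418445, -0.71093047]), 'ft_torque': array([ 0.01769137, -0.03975278, -0.0111829 ]), 'gripper_force': 0.0, 'width': 1.002324371125941}
```

View pics/scene0.png

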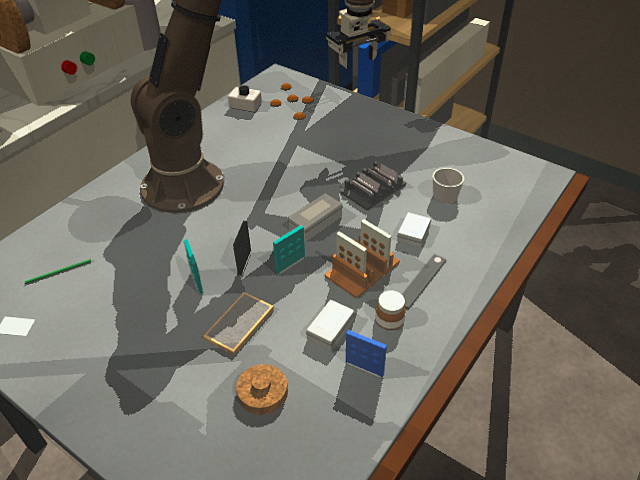

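View pics/top0.png

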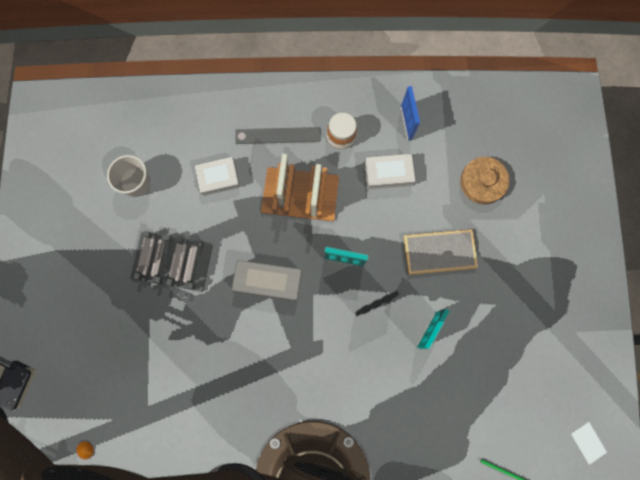

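The two pictures show a rack (top 172,260), the holder with two white panels (300,190), cases at (265,280), (215,175) and (390,170), and the pad (440,250). The turquoise, black and blue look-alikes stand around the pad and the mid case.

```bash
cat > h.py <<'E'
import numpy as np, cv2
from scipy.optimize import minimize
from scipy.spatial.transform import Rotation as R
from cell import arm
CAL={n:arm.get_calibration(n) for n in("scene","top")}
def proj(n,P):
    c=CAL[n];T=np.linalg.inv(c["pose"]);D=np.diag([1.,-1,-1])
    return cv2.projectPoints(np.asarray(P,float).reshape(-1,3),D@T[:3,:3] and None if False else cv2.Rodrigues(D@T[:3,:3])[0],D@T[:3,3],c["intrinsics"],np.array(c["distortion"]))[0][:,0]
def ray(n,rc,z):
    c=CAL[n];u=cv2.undistortPoints(np.array([[[rc[1],rc[0]]]],float),c["intrinsics"],np.array(c["distortion"]))[0,0]
    d=c["pose"][:3,:3]@[u[0],-u[1],-1];o=c["pose"][:3,3];return o+d*(z-o[2])/d[2]
def box(p,dim,z0=0):
    w,l,h=dim;x,y,a=p[:3];lean=p[3] if len(p)>3 else 0
    B=np.array([[i*w/2,j*l/2,k*h] for i in(-1,1) for j in(-1,1) for k in(0,1)])
    return R.from_euler('ZX',[a,lean]).apply(B)+[x,y,z0]
def mask(n,P,S=4):
    m=np.zeros((480*S,640*S),np.uint8)
    h=cv2.convexHull(((proj(n,P)+.5)*S-.5).astype(np.float32))
    cv2.fillConvexPoly(m,np.round(h*16).astype(np.int32),255,shift=4)
    return cv2.resize(m,(640,480),interpolation=cv2.INTER_AREA)/255.
def fit(regs,dim,p0,z0=0):
    def cost(p):
        s=0
        for n,r in regs.items():
            m=mask(n,box(p,dim,z0));s+=np.abs(m-r).sum()/max(r.sum(),1)
        return s/len(regs)
    st=np.array([p0]+[np.array(p0)+np.eye(len(p0))[i]*[.015,.015,.15,.05][i] for i in range(len(p0))])
    r=minimize(cost,p0,method="Nelder-Mead",options=dict(initial_simplex=st,xatol=2e-4,fatol=1e-4,maxiter=250))
    return r.x,r.fun
def go(x,y,z,yaw):
    """grasp point target, yaw = world angle of closing line (tool y), mod pi -> tool shifts"""
    s=arm.observe();M=R.from_rotvec(s["ee_rot"]).as_matrix()
    d=M.T@(np.array([x,y,z])-(s["position"]+.159*M[:,2]))
    v=M.T@[np.cos(yaw),np.sin(yaw),0];a=np.arctan2(-v[0],v[1]);a=(a+np.pi/2)%np.pi-np.pi/2
    print("shift",d.round(4),"roll",round(a,3),"j7",s["joints"][6].round(2),"clk",s["clock"],"F",s["force"].round(1),"w",s["width"].round(3))
DIM=dict(case_a=(.068,.144,.05),case_b=(.068,.126,.045),case_c=(.068,.108,.04),case_d=(.068,.09,.035),pad=(.09,.16,.015))
E
sed -i 's/D@T\[:3,:3\] and None if False else //' h.py
cat > m.py <<'E'
from h import *
for n in("scene","top"): arm.get_image(n)
for q in("case_a","pad"):
    S={n:[d for d in arm.silhouettes(n,q) if d["conf"]>.3] for n in CAL}
    print(q,{n:[(np.round(d["point"]).tolist(),round(d["conf"],2),int(d["region"].sum())) for d in S[n]] for n in S})
    pts={n:[ray(n,d["point"],.02) for d in S[n]] for n in S}
    for i,t in enumerate(S["top"]):
        if not S["scene"]:continue
        k=np.argmin([np.linalg.norm(p-pts["top"][i]) for p in pts["scene"]])
        regs={"top":t["region"].astype(float),"scene":S["scene"][k]["region"].astype(float)}
        for c in (["pad"] if q=="pad" else ["case_a","case_b","case_c","case_d"]):
            b=min((fit(regs,DIM[c],[*pts["top"][i][:2],a]) for a in(-.3,.3)),key=lambda r:r[1])
            print(c,b[0].round(4),round(b[1],3))
for q in("case_b","case_c","case_d"):
    for n in CAL: print(q,n,[(np.round(d["point"]).tolist(),round(d["conf"],2)) for d in arm.look_for(n,q)])
for q,z in(("slot0",.01),("slot1",.01),("rack",0),("holder",0),("panel0",.01),("pad",0)):
    for n in CAL: print(q,n,[(np.round(d["point"]).tolist(),round(d["conf"],2),ray(n,d["point"],z)[:2].round(4).tolist()) for d in arm.place_of(n,q)])
for q in("panel0","tub","compound_jar","rack","holder"):
    for n in CAL: print(q,n,[(np.round(d["point"]).tolist(),round(d["conf"],2)) for d in arm.silhouettes(n,q)])
E
python3 m.py
```

```text
case_a {'scene': [([214.0, 317.0], 0.83, 1345), ([323.0, 330.0], 0.63, 1461), ([232.0, 416.0], 0.56, 857)], 'top': [([279.0, 268.0], 0.93, 2087), ([176.0, 218.0], 0.9, 1241), ([170.0, 388.0], 0.65, 1569)]}
case_a [ 0.4287  0.0927 -0.1398] 0.126
case_b [ 0.4289  0.098  -0.1625] 0.137
case_c [ 0.4309  0.1067 -0.1671] 0.243
case_d [ 0.4308  0.1029 -0.1582] 0.372
case_a [0.6716 0.2232 0.2795] 0.717
case_b [0.6729 0.2204 0.2507] 0.488
case_c [0.6744 0.2147 0.2203] 0.264
case_d [0.6756 0.2086 0.2136] 0.059
case_a [ 0.6756 -0.1725  0.1293] 0.447
case_b [ 0.6774 -0.1816  0.1138] 0.252
case_c [ 0.679  -0.1908  0.0826] 0.065
case_d [ 0.679  -0.1934  0.054 ] 0.161
pad {'scene': [([322.0, 236.0], 0.8, 2262)], 'top': [([252.0, 438.0], 0.8, 2765)]}
pad [ 0.4891 -0.3006  0.0765] 0.044
case_b scene [([232.0, 415.0], 0.66), ([280.0, 424.0], 0.41)]
case_b top [([176.0, 220.0], 0.71), ([169.0, 388.0], 0.65)]
case_c scene [([232.0, 415.0], 0.66), ([280.0, 424.0], 0.41)]
case_c top [([176.0, 220.0], 0.71), ([169.0, 388.0], 0.65)]
case_d scene [([232.0, 415.0], 0.66), ([280.0, 424.0], 0.41)]
case_d top [(
[... 1473 characters left out ...]
0.71, [0.4825, 0.2772]), ([139.0, 279.0], 0.58, [0.7704, 0.0662])]
panel0 scene [([238.0, 374.0], 0.9), ([250.0, 241.0], 0.87), ([251.0, 291.0], 0.73), ([268.0, 193.0], 0.67), ([253.0, 352.0], 0.61), ([352.0, 367.0], 0.6), ([309.0, 390.0], 0.59)]
panel0 top [([182.0, 282.0], 0.95), ([190.0, 314.0], 0.91), ([302.0, 374.0], 0.86), ([327.0, 434.0], 0.79), ([113.0, 413.0], 0.77)]
tub scene [([187.0, 442.0], 0.89)]
tub top [([175.0, 128.0], 0.74)]
compound_jar scene [([308.0, 391.0], 0.96)]
compound_jar top [([132.0, 345.0], 0.78)]
rack scene [([183.0, 371.0], 0.68)]
rack top [([261.0, 171.0], 0.74)]
holder scene [([270.0, 360.0], 0.88)]
holder top [([193.0, 299.0], 0.88), ([176.0, 216.0], 0.52)]
```

```bash
cat > o.py <<'E'
from h import *
im={n:arm.get_image(n)[:,:,::-1].copy() for n in CAL}
big={n:cv2.resize(im[n],None,fx=4,fy=4,interpolation=cv2.INTER_CUBIC) for n in CAL}
def draw(P,col,closed=True):
    for n in CAL:
        q=np.round(((proj(n,P)+.5)*4-.5)).astype(np.int32);cv2.polylines(big[n],[q],closed,col,1)
def rect(p,w,l,z,c,off=(0,0)):
    a=p[2];Rm=np.array([[np.cos(a),-np.sin(a)],[np.sin(a),np.cos(a)]])
    xy=np.array([[-w,-l],[w,-l],[w,l],[-w,l]])/2+off
    draw(np.c_[xy@Rm.T+p[:2],np.full(4,z)],c)
# big case
S={n:arm.silhouettes(n,"case_a") for n in CAL}
ca=np.array([.4287,.0927,-.14]);rect(ca,.068,.144,.05,(0,0,255));rect(ca,.068,.144,0,(0,0,255))
cb=np.array([.4289,.098,-.1625]);rect(cb,.068,.126,.045,(255,0,0))
for n in CAL:
    d=S[n][0];k=cv2.resize(d["region"].astype(np.uint8),None,fx=4,fy=4,interpolation=0)
    cv2.drawContours(big[n],cv2.findContours(k,0,2)[0],-1,(0,255,255),1)
rk=np.array([.480,.3125,-.14])
rect(rk,.11,.17,0,(0,255,0))
for o in(-.0375,.0375): rect(rk,.076,.0095,.03,(0,0,255),(0,o));rect(rk,.076,.028,.048,(255,255,0),(0,o))
ho=np.array([.634,.0167,-.3])
rect(ho,.11,.17,0,(0,255,0))
# panels
P={n:arm.silhouettes(n,"panel0") for n in CAL}
cs=([(182,282),(190,314)],[(238,374),(253,352)])
for i in range(2):
    regs={}
    for n,c in zip(("top","scene"),cs):
        d=min(P[n],key=lambda d:np.hypot(*(np.array(d["point"])-c[i])));regs[n]=d["region"].astype(float);print(n,d["point"],regs[n].sum())
    best=min((fit(regs,(.09,.010,.07),[*g,-.3,l],.055) for g in([[.644,.055],[.622,-.0145]][i],) for l in(-.1,.1,0)),key=lambda r:r[1])
    p=best[0];print("panel",p.round(4),best[1]);B=box(p,(.09,.01,.07),.055);top=B[1::2];print("topc",top.mean(0).round(4))
    draw(B[[1,3,7,5]],(255,0,255));draw(B[[0,2,6,4]],(255,0,255))
a=big["top"][880:1240,500:1240];b=big["top"][580:920,1000:1400]
c=big["scene"][620:1000,1140:1660];d=big["scene"][840:1200,1260:1640]
canvas=np.zeros((1200,1150,3),np.uint8)
canvas[:360,:740]=a;canvas[:340,745:1145]=b;canvas[370:750,:520]=c;canvas[370:730,530:910]=d
cv2.imwrite("pics/o1.png",canvas[:755][:, :1150] if 0 else cv2.resize(canvas[:755],(800,525),interpolation=cv2.INTER_AREA))
E
python3 o.py
```

```text
top [180.3, 281.1] 428.0
scene [235.7, 372.0] 736.0
panel [ 0.6447  0.0513 -0.1353 -0.042 ] 0.11287409569679152
topc [0.6451 0.0542 0.1249]
top [189.3, 315.3] 287.0
scene [251.5, 351.0] 692.0
panel [ 0.6174 -0.0185 -0.137  -0.011 ] 0.16310616732242028
topc [ 0.6175 -0.0177  0.125 ]
```

View pics/o1.png

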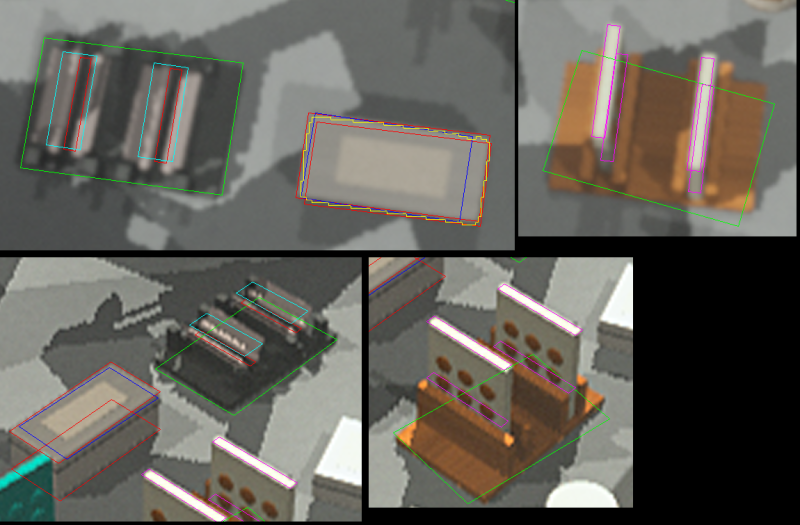

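The overlays show that the big case is case_a and that the panel top edges match. The rack still needs a closer look.

```bash
cat > r.py <<'E'
from h import *
import sys
p=np.array([float(v) for v in sys.argv[2:5]])
out=[]
for n,(r0,r1,c0,c1) in {"top":(222,298,125,220),"scene":(155,215,335,415)}.items():
    im=arm.get_image(n)[:,:,::-1];S=8 if n=="top" else 8
    b=cv2.resize(im[r0:r1,c0:c1],None,fx=S,fy=S,interpolation=cv2.INTER_CUBIC)
    b=cv2.convertScaleAbs(b,alpha=1.6)
    def line(P,c,cl=False):
        q=((proj(n,P)-[c0,r0]+.5)*S-.5);cv2.polylines(b,[np.round(q).astype(np.int32)],cl,c,1)
    W=lambda L:np.c_[np.array(L)[:,:2]@np.array([[np.cos(p[2]),np.sin(p[2])],[-np.sin(p[2]),np.cos(p[2])]])+p[:2],np.array(L)[:,2]]
    line(W([[-.055,-.085,0],[.055,-.085,0],[.055,.085,0],[-.055,.085,0]]),(0,255,0),True)
    for o in(-.0375,.0375):
        for s in(-1,1):
            line(W([[-.038,o+s*.014,.048],[.038,o+s*.014,.048]]),(255,255,0))
            line(W([[-.038,o+s*.00475,.03],[.038,o+s*.00475,.03]]),(0,0,255))
    out.append(b)
w=max(o.shape[1] for o in out)
c=np.vstack([np.pad(o,((0,0),(0,w-o.shape[1]),(0,0))) for o in out])
cv2.imwrite(sys.argv[1],cv2.resize(c,None,fx=.54,fy=.54,interpolation=cv2.INTER_AREA) if c.shape[0]>600 and len(sys.argv)>5 else np.hstack([cv2.resize(o,None,fx=.56,fy=.56,interpolation=cv2.INTER_AREA)[:330] if 0 else cv2.resize(o,(395,int(o.shape[0]*395/o.shape[1])))[:290] for o in out]))
E
sed -i '/^w=max/,$d' r.py
cat >> r.py <<'E'
cv2.imwrite(sys.argv[1],np.hstack([cv2.resize(o,(400,316)) for o in out]))
E
python3 r.py pics/r1.png .480 .3125 -.14
```

```text
(no output)
```

View pics/r1.png

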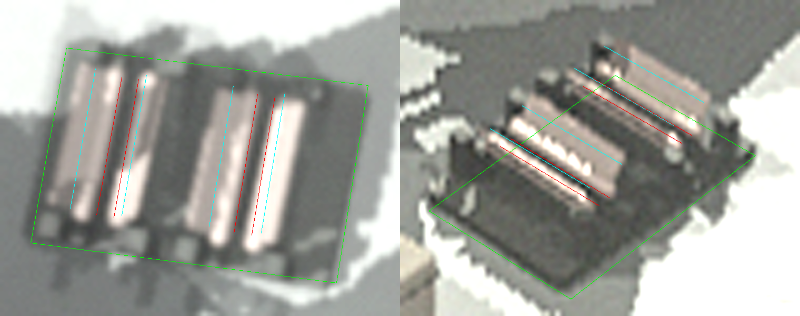

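The fit is off by a few mm in y in the rack crop, because the slot gaps lie about 8 px left of my lines. Shifting the estimate.

```bash
python3 r.py pics/r2.png .481 .316 -.145
```

```text
(no output)
```

View pics/r2.png

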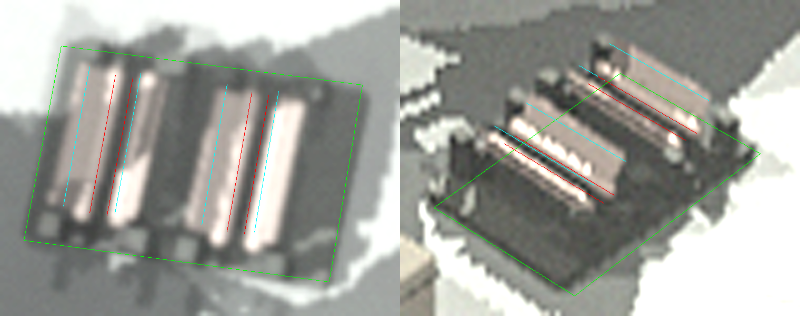

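```bash
cat > g.py <<'E'
from h import *
import sys
x,y,z,a=map(float,sys.argv[1:5]); go(x,y,z,a+np.pi/2)
E
python3 g.py .6451 .0542 .25 -.136
```

```text
Traceback (most recent call last):
  File "g.py", line 3, in <module>
    x,y,z,a=map(float,sys.argv[1:5]); go(x,y,z,a+np.pi/2)
                                      ~~^^^^^^^^^^^^^^^^^
  File "h.py", line 35, in go
    print("shift",d.round(4),"roll",round(a,3),"j7",s["joints"][6].round(2),"clk",s["clock"],"F",s["force"].round(1),"w",s["width"].round(3))
                                                                                                                         ^^^^^^^^^^^^^^^^
AttributeError: 'float' object has no attribute 'round'
```

```bash
sed -i 's/s\["width"\].round(3)/round(s["width"]*.0918,4),"gf",round(s["gripper_force"],1),"grasp",(s["position"]+.159*M[:,2]).round(4)/' h.py; python3 g.py .6451 .0542 .25 -.136
```

```text
shift [-0.5716 -0.3211 -0.0043] roll -0.269 j7 -0.08 clk 2.3 F [-0.4  0.  -0.6] w 0.0918 gf 0.0 grasp [0.2462 0.5745 0.2457]
```

```bash
python3 -m inch '-0.2 -0.112 0 0 0.04; -0.2 -0.112 0 0 0.04; -0.2 -0.112 0 0 0.04; -0.2 -0.112 0 0 0.04; -0.2 -0.112 0 0 0.04' 20; python3 -m inch '-0.2 -0.112 0 0 0.04; -0.2 -0.112 0 0 0.04; -0.2 -0.112 0 0 0.04; -0.2 -0.112 0 0 0.04; -0.2 -0.112 0 0 0.04'; python3 g.py .6451 .0542 .25 -.136
```

```text
clock: 2.8
position: [0.3885, 0.389, 0.405]
ee_rot: [0.638, 3.075, -0.001]
force: [0.8, -0.5, 1.0]
width: 0.617
gripper_force: 0.0
clock: 3.3
position: [0.5277, 0.2068, 0.4051]
ee_rot: [0.638, 3.074, -0.001]
force: [0.2, 0.3, -1.5]
width: 0.439
gripper_force: 0.0
shift [-0.1682 -0.0933 -0.0036] roll -0.273 j7 0.76 clk 3.3 F [ 0.2  0.3 -1.5] w 0.0403 gf 0.0 grasp [0.5279 0.2067 0.2461]
```

```bash
python3 -m inch '-0.168 -0.093 0 -0.273 0.04; -0.168 -0.093 0 -0.273 0.04; -0.168 -0.093 0 -0.273 0.04; -0.168 -0.093 0 -0.273 0.04; -0.168 -0.093 0 -0.273 0.04' >/dev/null; python3 g.py .6451 .0542 .117 -.136
```

```text
shift [0.0019 0.0034 0.1285] roll -0.005 j7 1.34 clk 3.8 F [-0.4  0.4 -0. ] w 0.04 gf 0.0 grasp [0.6462 0.0512 0.2455]
```

```bash
python3 -m inch '0.001 0.003 0.09 0 0.04; 0.001 0.003 0.09 0 0.04; 0.001 0.003 0.09 0 0.04; 0.001 0.003 0.09 0 0.04' ; python3 g.py .6451 .0542 .117 -.136
python3 - <<'E'
from h import *
out=[]
for n,(r,c) in {"top":(180,290),"scene":(235,370)}.items():
    im=arm.get_image(n)[:,:,::-1];out.append(cv2.resize(im[r-50:r+50,c-65:c+65],(400,308),interpolation=cv2.INTER_CUBIC))
cv2.imwrite("pics/g1.png",np.hstack(out))
E
```

```text
clock: 4.2
position: [0.6428, 0.0628, 0.3153]
ee_rot: [-0.206, -3.134, 0.0]
force: [1.2, 0.1, 0.6]
width: 0.436
gripper_force: 0.0
shift [-0.0036 -0.0082  0.0393] roll 0.004 j7 1.35 clk 4.2 F [1.2 0.1 0.6] w 0.0401 gf 0.0 grasp [0.6427 0.0628 0.1563]
```

View pics/g1.png

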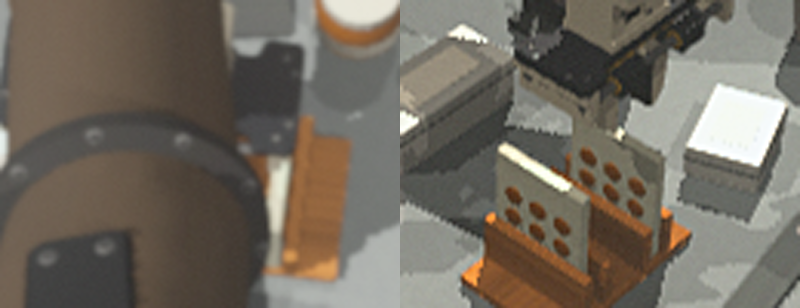

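```bash
python3 -m inch '-0.0036 -0.008 0.01 0 0.04; -0.0036 -0.008 0.01 0 0.04; -0.0036 -0.008 0.01 0 0.04; -0.0036 -0.008 0.01 0 0.04' ; python3 g.py .6451 .0542 .117 -.136
```

```text
clock: 4.7
position: [0.6454, 0.054, 0.3051]
ee_rot: [0.207, 3.134, 0.0]
force: [0.2, 0.2, -0.3]
width: 0.437
gripper_force: 0.0
shift [0.0004 0.0001 0.0291] roll 0.004 j7 1.36 clk 4.7 F [ 0.2  0.2 -0.3] w 0.0402 gf 0.0 grasp [0.6455 0.0541 0.1461]
```

```bash
python3 -m inch '0 0 0.015 0 0.04; 0 0 0.029 0 0.04; 0 0 0.029 0 0.04; 0 0 0.029 0 0.0; 0 0 0.029 0 0.0' 30;python3 -m inch '0 0 0 0 0; 0 0 0 0 0; 0 0 0 0 0; 0 0 0 0 0; 0 0 0 0 0' 45;  python3 g.py .6451 .0542 .26 -.136
```

```text
clock: 5.2
position: [0.6455, 0.0541, 0.2758]
ee_rot: [0.207, 3.135, 0.0]
force: [-0.8, 0.6, -0.2]
width: 0.312
gripper_force: 0.0
clock: 5.7
position: [0.6455, 0.054, 0.2761]
ee_rot: [0.207, 3.134, 0.0]
force: [0.3, -0.5, 3.8]
width: 0.105
gripper_force: 45.0
shift [ 4.000e-04  1.000e-04 -1.429e-01] roll 0.004 j7 1.37 clk 5.7 F [ 0.3 -0.5  3.8] w 0.0096 gf 45.0 grasp [0.6456 0.0541 0.1171]
```

```bash
python3 -m inch '0 0 -0.03 0 0; 0 0 -0.07 0 0; 0 0 -0.11 0 0; 0 0 -0.13 0 0; 0 0 -0.13 0 0' >/dev/null;  python3 g.py .4861 .3511 .25 -.142
```

```text
shift [ 0.1984  0.2732 -0.0005] roll 0.01 j7 1.35 clk 6.2 F [ 0.3  0.7 -1.4] w 0.0098 gf 45.0 grasp [0.6468 0.0542 0.2501]
```

```bash
python3 -m inch '0.024 0.032 0 0 0; 0.05 0.068 0 0 0; 0.075 0.102 0 0 0; 0.1 0.136 0 0 0; 0.12 0.165 0 0 0' >/dev/null; python3 -m inch '0.02 0.028 0 0 0; 0.04 0.056 0 0 0; 0.06 0.084 0 0 0; 0.078 0.108 0 0 0; 0.078 0.108 0 0 0' >/dev/null; python3 -m inch '0 0 0 0 0; 0 0 0 0 0; 0 0 0 0 0' >/dev/null;  python3 g.py .4861 .3511 .25 -.142
cat > v.py <<'E'
from h import *
import sys
out=[]
ims={n:arm.get_image(n)[:,:,::-1] for n in CAL}
P=np.array([[float(v) for v in sys.argv[2:5]]])
for n in("top","scene"):
    c,r=proj(n,P)[0].astype(int);c=np.clip(c,65,575);r=np.clip(r,50,430)
    out.append(cv2.resize(ims[n][r-50:r+50,c-65:c+65],(400,308),interpolation=cv2.INTER_CUBIC))
cv2.imwrite(sys.argv[1],np.hstack(out))
E
python3 v.py pics/v1.png .486 .351 .12
```

```text
shift [-0.0002  0.0019 -0.0037] roll 0.008 j7 0.76 clk 7.5 F [-0.1 -0.2 -1.5] w 0.0097 gf 45.0 grasp [0.4856 0.3493 0.2463]
```

View pics/v1.png

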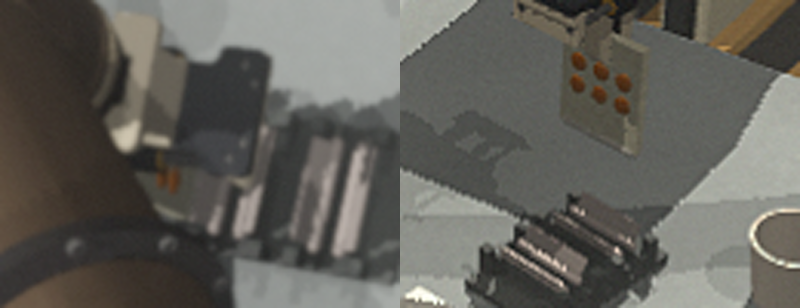

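```bash
cat > p.py <<'E'
from h import *
s=arm.observe();M=R.from_rotvec(s["ee_rot"]).as_matrix();g=s["position"]+.159*M[:,2]
arm.get_image("scene")
z0=g[2]-.117+.01
c=proj("scene",[[g[0],g[1],z0+.045]])[0]
S=arm.silhouettes("scene","panel0");d=min(S,key=lambda d:np.hypot(d["point"][1]-c[0],d["point"][0]-c[1]));print(d["point"],c,d["conf"])
r=d["region"].astype(float)
for h in(.10,.115):
    p,f=fit({"scene":r},(.09,.011,h),[g[0],g[1],-.135],z0)
    L=np.array([np.cos(-.138),np.sin(-.138)]);print(h,p.round(4),f,"along",((p[:2]-g[:2])@L).round(4),"across",((p[:2]-g[:2])@[-L[1],L[0]]).round(4))
E
python3 p.py
```

```text
[128.4, 384.1] [384.84604056 131.76734957] 0.87
0.1 [ 0.483   0.3528 -0.1453] 0.21717656063573534 along -0.0029 across 0.0027
0.115 [ 0.4836  0.3518 -0.1546] 0.24338938790211836 along -0.0021 across 0.0018
```

```bash
python3 -m inch '-0.001 0.002 0.03 0.005 0; -0.001 0.002 0.06 0.005 0; -0.001 0.002 0.07 0.005 0; -0.001 0.002 0.07 0.005 0; -0.001 0.002 0.07 0.005 0' >/dev/null;  python3 g.py .4873 .3511 .117 -.142;python3 v.py pics/v2.png .486 .351 .08
```

```text
shift [-0.0007 -0.0017  0.0608] roll 0.005 j7 0.76 clk 8.2 F [ 0.2 -0.6 -1.4] w 0.0097 gf 45.0 grasp [0.4868 0.3529 0.1778]
```

View pics/v2.png

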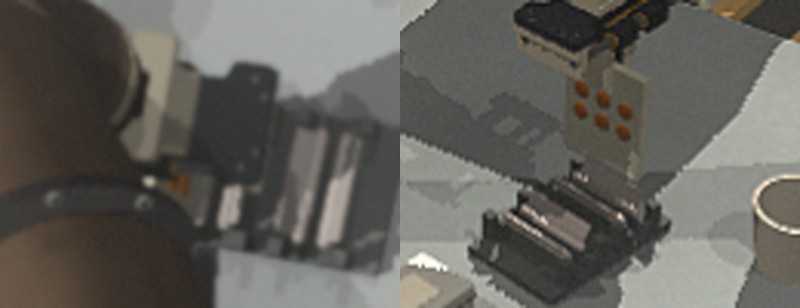

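```bash
python3 -m inch '-0.0007 -0.0017 0.015 0.005 0; -0.0007 -0.0017 0.03 0.005 0; -0.0007 -0.0017 0.035 0.005 0; -0.0007 -0.0017 0.035 0.005 0; -0.0007 -0.0017 0.035 0.005 0' 60 >/dev/null;  python3 g.py .4873 .3511 .117 -.142; python3 -m inch '0 0 0.004 0 0; 0 0 0.009 0 0; 0 0 0.014 0 0; 0 0 0.014 0 0; 0 0 0.014 0 0'  >/dev/null;  python3 g.py .4873 .3511 .117 -.142
```

```text
shift [-0.0002 -0.0001  0.0257] roll 0.0 j7 0.76 clk 8.8 F [ 0.3 -0.6 -0.4] w 0.0098 gf 60.0 grasp [0.4871 0.3512 0.1427]
shift [-0.0002  0.0008  0.0104] roll -0.0 j7 0.76 clk 9.3 F [ 3.7 -0.3 -6.1] w 0.0095 gf 60.0 grasp [0.487  0.3504 0.1274]
```

```bash
python3 -m inch '0 0 0.004 0 0; 0 0 0.008 0 0; 0 0 0.010 0 0; 0 0 0.010 0 0; 0 0 0.010 0 0'  >/dev/null;  python3 g.py .4873 .3511 .117 -.142; python3 -m inch '0 0 0.002 0 0; 0 0 0.003 0 0; 0 0 0.003 0 0; 0 0 0.003 0 0'  >/dev/null;  python3 g.py .4873 .3511 .117 -.142
```

```text
shift [-0.0008  0.0005  0.0004] roll 0.0 j7 0.76 clk 9.8 F [ 1.6 -0.3 -3.8] w 0.0097 gf 60.0 grasp [0.4864 0.3507 0.1174]
shift [-0.0006 -0.     -0.    ] roll 0.0 j7 0.76 clk 10.2 F [-5.6 -4.4 21.6] w 0.0096 gf 60.1 grasp [0.4867 0.3512 0.117 ]
```

```bash
python3 -m inch '0 0 -0.002 0 0; 0 0 -0.002 0 0.03; 0 0 -0.002 0 0.03; 0 0 -0.002 0 0.03; 0 0 -0.002 0 0.03' 20 >/dev/null; python3 -m inch '0 0 -0.04 0 0.04; 0 0 -0.09 0 0.04; 0 0 -0.13 0 0.04; 0 0 -0.13 0 0.04; 0 0 -0.13 0 0.04' >/dev/null; python3 g.py .6175 -.0177 .25 -.137; python3 v.py pics/v3.png .486 .351 .08
```

```text
shift [-0.1814 -0.3467 -0.0029] roll -0.005 j7 0.75 clk 11.2 F [-0.8 -0.3 -0.3] w 0.0398 gf 0.0 grasp [0.4869 0.3511 0.2475]
```

View pics/v3.png

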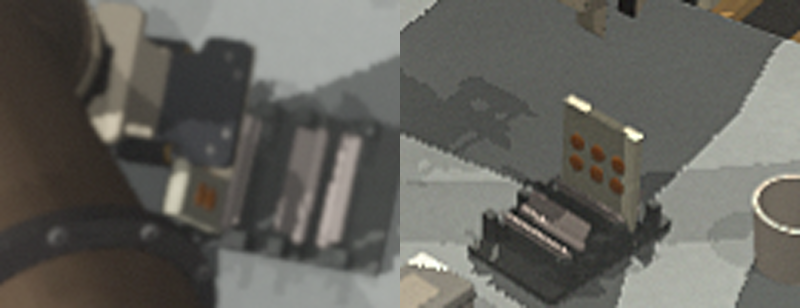

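Panel seated upright in slot1. Next panel.

```bash
python3 -m inch '-0.1 -0.19 0 0 0.04; -0.1 -0.19 0 0 0.04; -0.1 -0.19 0 0 0.04; -0.1 -0.19 0 0 0.04; -0.1 -0.19 0 0 0.04' >/dev/null; python3 -m inch '-0.081 -0.157 0 0 0.04; -0.081 -0.157 0 0 0.04; -0.081 -0.157 0 0 0.04; -0.081 -0.157 0 0 0.04; -0.081 -0.157 0 0 0.04' >/dev/null; python3 -m inch '0 0 0.05 0 0.04; 0 0 0.09 0 0.04; 0 0 0.09 0 0.04; 0 0 0.09 0 0.04; 0 0 0.09 0 0.04' >/dev/null;python3 g.py .6175 -.0177 .117 -.137
python3 - <<'E'
from h import *
# seated panel vs rack
for n in CAL: arm.get_image(n)
regs={}
for n in CAL:
    c=proj(n,[[.486,.351,.08]])[0];S=arm.silhouettes(n,"panel0");d=min(S,key=lambda d:np.hypot(d["point"][1]-c[0],d["point"][0]-c[1]));print(n,d["point"],c,d["conf"]);regs[n]=d["region"].astype(float)
for k in("top","scene",None):
    print(k,fit(regs if k is None else {k:regs[k]},(.09,.01,.075),[.486,.351,-.14,0.],.05))
E
```

```text
shift [ 0.0006 -0.      0.0416] roll -0.004 j7 1.48 clk 12.8 F [ 0.2 -0.6 -0. ] w 0.0402 gf 0.0 grasp [ 0.6179 -0.0177  0.1587]
scene [160.6, 382.5] [383.26828492 161.77898628] 0.86
top [254.3, 142.7] [145.61837302 252.84196406] 0.82
top (array([ 0.48365393,  0.34494864, -0.17311946, -0.07485372]), np.float64(0.05561261541653698))
scene (array([ 0.49132718,  0.33199202, -0.25484729, -0.20780429]), np.float64(0.11891351441426429))
None (array([ 0.4850369 ,  0.34478889, -0.17974282, -0.07525418]), np.float64(0.15053148108472222))
```

```bash
python3 -m inch '0.0005 0 0.02 0 0.04; 0.0005 0 0.042 0 0.04; 0.0005 0 0.042 0 0.04; 0.0005 0 0.042 0 0.0; 0.0005 0 0.042 0 0.0' 30 >/dev/null;python3 -m inch '0 0 0 0 0; 0 0 0 0 0; 0 0 0 0 0; 0 0 0 0 0; 0 0 0 0 0' 45 >/dev/null;  python3 g.py .6175 -.0177 .25 -.137; python3 -m inch '0 0 -0.03 0 0; 0 0 -0.07 0 0; 0 0 -0.11 0 0; 0 0 -0.13 0 0; 0 0 -0.13 0 0' >/dev/null; python3 -m inch '0 0 0 0 0; 0 0 0 0 0' >/dev/null;   python3 g.py .4766 .2769 .247 -.142
```

```text
shift [-0.0009  0.0006 -0.1345] roll -0.005 j7 1.49 clk 14.0 F [-0.9 -0.2  6.9] w 0.0096 gf 45.0 grasp [ 0.6167 -0.0182  0.1155]
shift [ 0.179   0.2725 -0.0037] roll 0.0 j7 1.46 clk 14.7 F [ 0.8 -0.4 -1.6] w 0.0102 gf 45.0 grasp [ 0.6152 -0.0182  0.2429]
```

```bash
python3 -m inch '0.024 0.034 0 0 0; 0.048 0.07 0 0 0; 0.07 0.106 0 0 0; 0.092 0.14 0 0 0; 0.115 0.175 0 0 0' >/dev/null; python3 -m inch '0.02 0.03 0 0 0; 0.043 0.065 0 0 0; 0.064 0.0975 0 0 0; 0.064 0.0975 0 0 0; 0.064 0.0975 0 0 0' >/dev/null; python3 -m inch '0 0 0.03 0 0; 0 0 0.065 0 0; 0 0 0.065 0 0; 0 0 0.065 0 0; 0 0 0.065 0 0' 60 >/dev/null;  python3 g.py .4766 .2769 .117 -.142; python3 p.py; python3 v.py pics/v4.png .476 .277 .08
```

```text
shift [ 0.0022 -0.0001  0.0641] roll -0.001 j7 0.85 clk 16.2 F [-0.5  0.5 -0.9] w 0.0097 gf 60.0 grasp [0.4787 0.2766 0.1811]
[163.5, 372.0] [367.87543935 162.64306003] 0.95
0.1 [ 0.4775  0.2835 -0.1511] 0.27284689305048304 along -0.0022 across 0.0067
0.115 [ 0.4795  0.2806 -0.1947] 0.3205377263190613 along 0.0002 across 0.0041
```

View pics/v4.png

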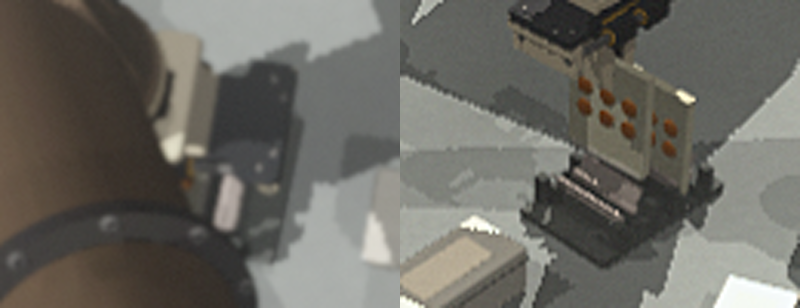

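```bash
python3 -m inch '0.002 0 0.015 0 0; 0.002 0 0.03 0 0; 0.002 0 0.038 0 0; 0.002 0 0.038 0 0; 0.002 0 0.038 0 0' 60 >/dev/null;  python3 g.py .4766 .2769 .1155 -.142; python3 -m inch '0 0 0.004 0 0; 0 0 0.009 0 0; 0 0 0.014 0 0; 0 0 0.014 0 0; 0 0 0.014 0 0'  >/dev/null;  python3 g.py .4766 .2769 .1155 -.142;python3 -m inch '0 0 0.004 0 0; 0 0 0.008 0 0; 0 0 0.010 0 0; 0 0 0.010 0 0; 0 0 0.010 0 0'  >/dev/null;  python3 g.py .4766 .2769 .1155 -.142
```

```text
shift [-0.0008 -0.0003  0.0267] roll 0.0 j7 0.85 clk 16.9 F [-0.1  0.  -0.8] w 0.0102 gf 60.0 grasp [0.4759 0.2773 0.1422]
shift [-0.0006  0.0004  0.0119] roll -0.001 j7 0.85 clk 17.4 F [ 4.9 -1.6 -5.8] w 0.0093 gf 60.0 grasp [0.476  0.2766 0.1274]
shift [-0.0012  0.0001  0.0019] roll 0.0 j7 0.86 clk 17.9 F [ 0.9 -1.3 -3.9] w 0.0097 gf 60.0 grasp [0.4754 0.277  0.1174]
```

```bash
python3 -m inch '0 0 0.002 0 0; 0 0 0.003 0 0; 0 0 0.004 0 0; 0 0 0.004 0 0'  >/dev/null;  python3 g.py .4766 .2769 .1155 -.142
```

```text
shift [-0.001  -0.0003 -0.0002] roll 0.0 j7 0.86 clk 18.3 F [-4.5 -5.  18.8] w 0.0096 gf 60.1 grasp [0.4756 0.2774 0.1153]
```

```bash
python3 -m inch '0 0 -0.002 0 0; 0 0 -0.002 0 0.03; 0 0 -0.002 0 0.03; 0 0 -0.002 0 0.03; 0 0 -0.002 0 0.03' 20 >/dev/null; python3 -m inch '0 0 -0.04 0 0.03; 0 0 -0.08 0 0.04; 0 0 -0.09 0 0.04; 0 0 -0.09 0.2 0.09; 0 0 -0.09 0.4 0.09' >/dev/null; python3 -m inch '0 0 0 0 0.09; 0 0 0 0 0.09' >/dev/null;python3 g.py .4287 .0927 .2 -1.711;  python3 v.py pics/v5.png .48 .31 .08
```

```text
shift [-0.0358 -0.1869  0.0055] roll 1.274 j7 0.58 clk 19.5 F [-0.5 -0.2 -0.9] w 0.0676 gf 0.0 grasp [0.4754 0.2772 0.2054]
```

View pics/v5.png

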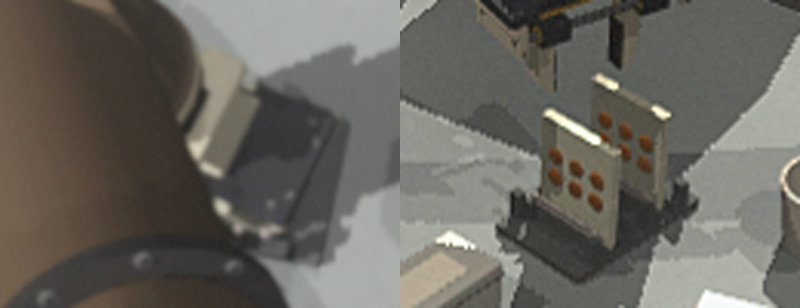

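Both panels stand seated in the rack at the same height. Now case_a.

```bash
python3 -m inch '-0.036 -0.187 0 0.7 0.0918; -0.036 -0.187 0 0.7 0.0918; -0.036 -0.187 0 0.7 0.0918; -0.036 -0.187 0 0.7 0.0918; -0.036 -0.187 0 0.7 0.0918' >/dev/null; python3 -m inch '0 0 0 0.6 0.0918; 0 0 0 0.6 0.0918; 0 0 0 0.6 0.0918; 0 0 0 0.6 0.0918; 0 0 0 0.6 0.0918' >/dev/null; python3 g.py .4287 .0927 .2 -1.711
```

```text
shift [0.0001 0.0005 0.0057] roll -0.031 j7 -0.39 clk 20.6 F [0.4 0.4 0.2] w 0.092 gf 0.0 grasp [0.4282 0.0927 0.2057]
```

```bash
python3 -m inch '0 0 0.05 -0.03 0.0918; 0 0 0.1 -0.03 0.0918; 0 0 0.11 -0.03 0.0918; 0 0 0.11 -0.03 0.0918; 0 0 0.11 -0.03 0.0918' >/dev/null; python3 g.py .4287 .0927 .03 -1.711;python3 v.py pics/v6.png .43 .09 .05
```

```text
shift [-0.0002 -0.0005  0.0671] roll 0.001 j7 -0.23 clk 21.1 F [ 0.1 -0.5 -0.2] w 0.0919 gf 0.0 grasp [0.4291 0.0928 0.0971]
```

View pics/v6.png

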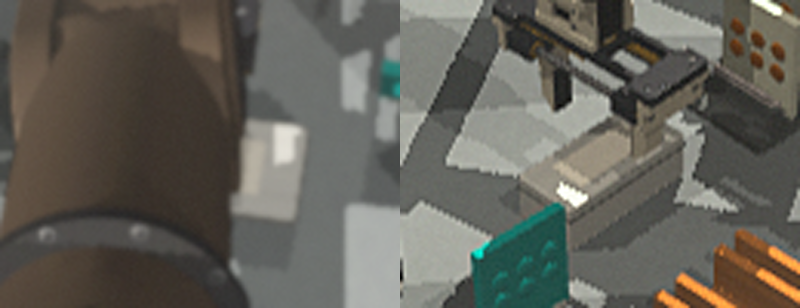

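```bash
python3 -m inch '0 0 0.03 0 0.0918; 0 0 0.05 0 0.0918; 0 0 0.066 0 0.0918; 0 0 0.066 0 0.0918; 0 0 0.066 0 0.0918'; python3 -m inch '0 0 0 0 0.05; 0 0 0 0 0.05; 0 0 0 0 0.05; 0 0 0 0 0.05; 0 0 0 0 0.05' 15; python3 -m inch '0 0 0 0 0.05; 0 0 0 0 0.05; 0 0 0 0 0.05' 50;python3 g.py .4287 .0927 .2 -1.711
```

```text
clock: 21.7
position: [0.4288, 0.0929, 0.1899]
ee_rot: [2.372, 2.06, 0.002]
force: [-0.0, 0.4, 0.1]
width: 0.995
gripper_force: 0.0
clock: 22.2
position: [0.4285, 0.0928, 0.1892]
ee_rot: [2.372, 2.059, 0.002]
force: [-1.1, 0.7, 7.9]
width: 0.742
gripper_force: 15.0
clock: 22.5
position: [0.4285, 0.0928, 0.1893]
ee_rot: [2.373, 2.059, 0.002]
force: [-0.9, -0.0, 8.0]
width: 0.738
gripper_force: 49.9
shift [-1.000e-04  2.000e-04 -1.697e-01] roll -0.001 j7 -0.14 clk 22.5 F [-0.9 -0.   8. ] w 0.0677 gf 49.9 grasp [0.4287 0.0929 0.0303]
```

```bash
python3 -m inch '0 0 -0.03 0 0.05; 0 0 -0.07 0 0.05; 0 0 -0.12 0 0.05; 0 0 -0.16 0 0.05; 0 0 -0.17 0 0.05' >/dev/null; python3 -m inch '0 0 0 0 0.05; 0 0 0 0 0.05' >/dev/null; python3 g.py .4891 -.3006 .2 -1.4943
```

```text
shift [-0.3806  0.1166 -0.0016] roll -0.217 j7 -0.34 clk 23.2 F [-0.6 -1.  -4.4] w 0.0681 gf 49.9 grasp [0.427  0.0926 0.1983]
```

```bash
python3 -m inch '-0.035 0.01 0 0 0.05; -0.075 0.022 0 0 0.05; -0.115 0.035 0 0 0.05; -0.155 0.047 0 0 0.05; -0.19 0.058 0 0 0.05' >/dev/null; python3 -m inch '-0.04 0.012 0 0 0.05; -0.08 0.024 0 0 0.05; -0.12 0.037 0 0 0.05; -0.16 0.049 0 0 0.05; -0.19 0.058 0 0 0.05' >/dev/null; python3 -m inch '0 0 0 -0.1 0.05; 0 0 0 -0.2 0.05; 0 0 0 -0.217 0.05; 0 0 0 -0.217 0.05; 0 0 0 -0.217 0.05' >/dev/null;  python3 g.py .4891 -.3006 .15 -1.4943
```

```text
shift [-0.0012 -0.0001  0.0487] roll -0.003 j7 0.79 clk 24.7 F [ 0.5 -0.2 -4.6] w 0.068 gf 49.9 grasp [ 0.4892 -0.2994  0.1987]
```

```bash
cat > c.py <<'E'
from h import *
import sys
q=sys.argv[1];off=float(sys.argv[2])  # grasp height above underside
s=arm.observe();M=R.from_rotvec(s["ee_rot"]).as_matrix();g=s["position"]+.159*M[:,2];z0=g[2]-off
yaw=np.arctan2(M[1,1],M[0,1]);yaw=(yaw+np.pi/2)%np.pi-np.pi/2
L=np.array([-np.sin(yaw),np.cos(yaw)])
for n in CAL:
    im=arm.get_image(n)
    c=proj(n,[[g[0],g[1],z0+.02]])[0]
    S=[d for d in arm.silhouettes(n,"case_a") if np.hypot(d["point"][1]-c[0],d["point"][0]-c[1])<40]
    if not S: print(n,"none");continue
    d=S[0];r=d["region"].astype(float)
    # extent along length: compare ends of region to model, sliding along L
    f=lambda t:np.abs(mask(n,box([*(g[:2]+t*L),yaw],DIM[q],z0))-r).sum()/r.sum()
    t=np.arange(-.012,.0121,.001);v=[f(k) for k in t]
    print(n,round(d["conf"],2),"len off",t[np.argmin(v)].round(4),round(min(v),3),"yaw",yaw.round(4))
    rr=np.where(mask(n,box([*g[:2],yaw],DIM[q],z0))>0,.5,0)
E
python3 c.py case_a .030; python3 v.py pics/v7.png .489 -.3 .13
```

```text
scene 0.96 len off 0.0 0.976 yaw 0.0739
top 0.78 len off 0.007 3.311 yaw 0.0739
```

View pics/v7.png

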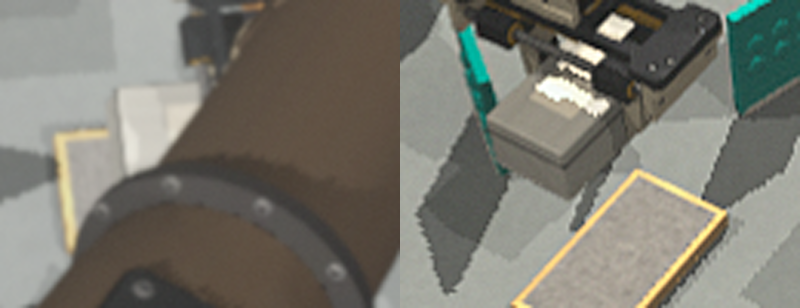

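```bash
cat > e.py <<'E'
from h import *
import sys
q=sys.argv[1];off=float(sys.argv[2])
s=arm.observe();M=R.from_rotvec(s["ee_rot"]).as_matrix();g=s["position"]+.159*M[:,2];z0=g[2]-off
yaw=np.arctan2(M[1,1],M[0,1]);yaw=(yaw+np.pi/2)%np.pi-np.pi/2
L=np.array([-np.sin(yaw),np.cos(yaw),0])
for n in CAL:
    arm.get_image(n);c=np.array([*g[:2],z0+.02]);a,b=proj(n,[c,c+L*.05]);k=np.linalg.norm(b-a)/.05;u=(b-a)/np.linalg.norm(b-a)
    for d in arm.silhouettes(n,"case_a"):
        if np.hypot(d["point"][1]-a[0],d["point"][0]-a[1])>45: continue
        m=mask(n,box([*g[:2],yaw],DIM[q],z0))>.5
        e=[]
        for r in(d["region"],m):
            y,x=np.nonzero(r);t=np.c_[x,y]@u;e.append([np.percentile(t,.5),np.percentile(t,99.5)])
        print(n,d["conf"],"region/mask px",d["region"].sum(),m.sum(),"inside",round((d["region"]&m).sum()/d["region"].sum(),3),"near-end diff mm",np.round((np.array(e[0])-e[1])/k*1000,1))
E
python3 e.py case_a .030
```

```text
scene 0.97 region/mask px 1451 2658 inside 0.997 near-end diff mm [  0.2 -32. ]
top 0.86 region/mask px 662 3017 inside 1.0 near-end diff mm [95.9 -0.8]
```

```bash
python3 -m inch '-0.001 0 0.04 0 0.05; -0.001 0 0.08 0 0.05; -0.001 0 0.12 0 0.05; -0.001 0 0.14 0 0.05; -0.001 0 0.14 0 0.05' >/dev/null; python3 -m inch '0 0 0 0 0.05; 0 0 0 0 0.05' >/dev/null; python3 g.py .4890 -.301 .045 -1.4943
```

```text
shift [ 0.0008 -0.0017  0.0163] roll -0.001 j7 0.9 clk 25.9 F [ 0.3 -0.2 -4.2] w 0.0674 gf 49.9 grasp [ 0.4907 -0.3016  0.0613]
```

```bash
python3 -m inch '0.0008 -0.0017 0.008 -0.002 0.05; 0.0008 -0.0017 0.013 -0.002 0.05; 0.0008 -0.0017 0.015 -0.002 0.05; 0.0008 -0.0017 0.015 -0.002 0.05; 0.0008 -0.0017 0.015 -0.002 0.05' >/dev/null;python3 g.py .4890 -.301 .045 -1.4943; python3 -m inch '0 0 0.001 0 0.05; 0 0 0.002 0 0.05; 0 0 0.002 0 0.05; 0 0 0.002 0 0.05'>/dev/null;python3 g.py .4890 -.301 .045 -1.4943
```

```text
shift [-0.0012  0.0011  0.0004] roll 0.001 j7 0.92 clk 26.4 F [-3.3  1.6  6.9] w 0.0678 gf 49.8 grasp [ 0.4878 -0.2999  0.0454]
shift [-0.0012  0.0012  0.0003] roll 0.001 j7 0.92 clk 26.8 F [-9.3  8.2 33.6] w 0.0677 gf 49.9 grasp [ 0.4878 -0.2999  0.0453]
```

```bash
python3 -m inch '0 0 -0.002 0 0.05; 0 0 -0.002 0 0.0918; 0 0 -0.002 0 0.0918; 0 0 -0.002 0 0.0918; 0 0 -0.002 0 0.0918' 20 >/dev/null; python3 -m inch '0 0 -0.04 0 0.0918; 0 0 -0.08 0 0.0918; 0 0 -0.12 0 0.0918; 0 0 -0.15 0 0.0918; 0 0 -0.15 0 0.0918' >/dev/null; python3 g.py .679 -.1908 .2 -1.488
```

```text
shift [ 0.0959  0.1972 -0.0003] roll -0.005 j7 0.8 clk 27.8 F [ 0.4 -0.2 -0.1] w 0.0919 gf 0.0 grasp [ 0.4898 -0.3017  0.1988]
```

```bash
python3 -m inch '0.096 0.197 0 0 0.0918; 0.096 0.197 0 0 0.0918; 0.096 0.197 0 0 0.0918; 0.096 0.197 0 0 0.0918; 0.096 0.197 0 0 0.0918' >/dev/null; python3 -m inch '0 0 0 0 0.0918; 0 0 0 0 0.0918' >/dev/null; python3 g.py .679 -.1908 .2 -1.488
cat > k.py <<'E'
from h import *
import sys
# args: case x y yaw z0
q=sys.argv[1];x,y,a,z0=map(float,sys.argv[2:6]);regs={}
for n in CAL:
    arm.get_image(n);c=proj(n,[[x,y,z0+DIM[q][2]*.7]])[0]
    S=[d for d in arm.silhouettes(n,"case_a") if np.hypot(d["point"][1]-c[0],d["point"][0]-c[1])<25]
    if S: regs[n]=S[0]["region"].astype(float)
for ks in [[k] for k in regs]+[list(regs)]:
    p,f=fit({k:regs[k] for k in ks},DIM[q],[x,y,a],z0);print(q,ks,p.round(4),round(f,3))
E
python3 k.py case_a .489 -.3 .076 .015; python3 k.py case_c .679 -.1908 .0826 0;python3 k.py case_d .6756 .2086 .2136 0
```

```text
shift [-0.0016  0.0027 -0.0065] roll -0.005 j7 0.55 clk 28.5 F [-0.7 -0.8  0.1] w 0.0921 gf 0.0 grasp [ 0.6761 -0.1894  0.1935]
case_a ['scene'] [ 0.4854 -0.2988  0.0758] 0.067
case_a ['top'] [ 0.4882 -0.3     0.0687] 0.053
case_a ['scene', 'top'] [ 0.4871 -0.3001  0.0697] 0.065
case_c ['scene'] [ 0.6775 -0.19    0.0706] 0.047
case_c ['scene'] [ 0.6775 -0.19    0.0706] 0.047
case_d ['scene'] [0.6391 0.2365 0.2292] 0.06
case_d ['top'] [0.639  0.2352 0.2145] 0.055
case_d ['scene', 'top'] [0.6389 0.2358 0.2309] 0.06
```

```bash
python3 -m inch '-0.0015 0.0027 0.05 0 0.0918; -0.0015 0.0027 0.10 0 0.0918; -0.0015 0.0027 0.11 0 0.0918; -0.0015 0.0027 0.11 0 0.0918; -0.0015 0.0027 0.11 0 0.0918' >/dev/null; python3 -m inch '0 0 0 0 0.0918; 0 0 0 0 0.0918' >/dev/null; python3 g.py .6785 -.1905 .026 -1.492
```

```text
shift [ 0.0006 -0.0025  0.061 ] roll -0.001 j7 0.59 clk 29.8 F [ 0.4  0.7 -0.4] w 0.0917 gf 0.0 grasp [ 0.6808 -0.1909  0.087 ]
```

```bash
python3 -m inch '0.0006 -0.002 0.03 0 0.0918; 0.0006 -0.002 0.05 0 0.0918; 0.0006 -0.002 0.061 0 0.0918; 0.0006 -0.002 0.061 0 0.0918; 0.0006 -0.002 0.061 0 0.0918'; python3 g.py .6785 -.1905 .026 -1.492;  python3 -m inch '0 0 0 0 0.05; 0 0 0 0 0.05; 0 0 0 0 0.05; 0 0 0 0 0.05; 0 0 0 0 0.05' 15; python3 -m inch '0 0 0 0 0.05; 0 0 0 0 0.05; 0 0 0 0 0.05' 45;python3 g.py .6785 -.1905 .22 -1.492
```

```text
clock: 30.3
position: [0.6781, -0.1903, 0.1838]
ee_rot: [2.132, 2.305, 0.001]
force: [0.4, -0.6, 0.6]
width: 0.999
gripper_force: 0.0
shift [-0.0002  0.0002 -0.0012] roll -0.001 j7 0.62 clk 30.3 F [ 0.4 -0.6  0.6] w 0.0917 gf 0.0 grasp [ 0.6783 -0.1903  0.0248]
clock: 30.8
position: [0.6781, -0.1899, 0.1834]
ee_rot: [2.132, 2.306, 0.001]
force: [0.5, 1.1, 3.7]
width: 0.743
gripper_force: 15.0
clock: 31.1
position: [0.6781, -0.1899, 0.1834]
ee_rot: [2.132, 2.306, 0.002]
force: [0.7, 1.0, 5.2]
width: 0.738
gripper_force: 45.0
shift [-0.0006  0.0004 -0.1956] roll -0.001 j7 0.62 clk 31.1 F [0.7 1.  5.2] w 0.0678 gf 45.0 grasp [ 0.6784 -0.1899  0.0244]
```

```bash
python3 -m inch '0 0 -0.03 0 0.05; 0 0 -0.07 0 0.05; 0 0 -0.11 0 0.05; 0 0 -0.15 0 0.05; 0 0 -0.17 0 0.05' >/dev/null; python3 -m inch '-0.02 -0.035 0 0 0.05; -0.04 -0.075 0 0 0.05; -0.06 -0.115 0 0 0.05; -0.08 -0.155 0 0 0.05; -0.095 -0.192 0 0 0.05' >/dev/null; python3 -m inch '0 0 0 0 0.05; 0 0 0 0 0.05; 0 0 0 0 0.05' >/dev/null; python3 g.py .4882 -.3005 .0894 -1.4953; python3 e.py case_c .0244
```

```text
shift [-0.0014 -0.006   0.1039] roll 0.004 j7 0.8 clk 32.4 F [ 0.2  0.2 -3.8] w 0.0677 gf 45.0 grasp [ 0.4941 -0.2987  0.1933]
scene 0.79 region/mask px 2118 1888 inside 0.017 near-end diff mm [-82.1 -57.1]
scene 0.79 region/mask px 1052 1888 inside 0.999 near-end diff mm [  0.2 -15.7]
top 0.56 region/mask px 307 2206 inside 1.0 near-end diff mm [76.8 -1.3]
```

```bash
python3 -m inch '-0.0014 -0.006 0.03 0.003 0.05; -0.0014 -0.006 0.06 0.003 0.05; -0.0014 -0.006 0.085 0.003 0.05; -0.0014 -0.006 0.09 0.003 0.05; -0.0014 -0.006 0.09 0.003 0.05' >/dev/null; python3 -m inch '0 0 0 0 0.05; 0 0 0 0 0.05' >/dev/null; python3 g.py .4882 -.3005 .0894 -1.4953
```

```text
shift [ 0.0015 -0.0003  0.0157] roll -0.0 j7 0.88 clk 33.3 F [ 0.6  0.  -2.2] w 0.0675 gf 45.0 grasp [ 0.4886 -0.302   0.1051]
```

```bash
python3 -m inch '0.001 -0.0005 0.008 0 0.05; 0.001 -0.0005 0.013 0 0.05; 0.001 -0.0005 0.0155 0 0.05; 0.001 -0.0005 0.0155 0 0.05; 0.001 -0.0005 0.0155 0 0.05' >/dev/null;python3 g.py .4882 -.3005 .0894 -1.4953
```

```text
shift [-0.0004  0.0011 -0.0001] roll -0.0 j7 0.89 clk 33.8 F [-5.   6.  15.5] w 0.0677 gf 45.0 grasp [ 0.487  -0.3002  0.0893]
```

```bash
python3 -m inch '0 0 -0.001 0 0.05; 0 0 -0.001 0 0.0918; 0 0 -0.001 0 0.0918; 0 0 -0.001 0 0.0918; 0 0 -0.001 0 0.0918' 20 >/dev/null; python3 -m inch '0 0 -0.04 0 0.0918; 0 0 -0.08 0 0.0918; 0 0 -0.11 0 0.0918; 0 0 -0.13 0 0.0918; 0 0 -0.13 0 0.0918' >/dev/null; python3 g.py .639 .2358 .22 -1.349
```

```text
shift [0.5246 0.1903 0.0018] roll -0.147 j7 0.79 clk 34.8 F [0.3 0.9 0. ] w 0.0919 gf 0.0 grasp [ 0.4885 -0.3016  0.2222]
```

```bash
python3 -m inch '0.2 0.0725 0 0 0.0918; 0.2 0.0725 0 0 0.0918; 0.2 0.0725 0 0 0.0918; 0.2 0.0725 0 0 0.0918; 0.2 0.0725 0 0 0.0918' >/dev/null;python3 -m inch '0.2 0.0725 0 0 0.0918; 0.2 0.0725 0 0 0.0918; 0.2 0.0725 0 0 0.0918; 0.2 0.0725 0 0 0.0918; 0.2 0.0725 0 0 0.0918' >/dev/null; python3 -m inch '0 0 0 0 0.0918; 0 0 0 0 0.0918' >/dev/null; python3 g.py .639 .2358 .15 -1.349; python3 k.py case_d .639 .2358 .22 0; python3 k.py case_c .487 -.3 .076 .065
```

```text
shift [0.1253 0.0471 0.0683] roll -0.148 j7 0.04 clk 36.0 F [ 0.6 -0.8 -0.1] w 0.0919 gf 0.0 grasp [0.6014 0.1075 0.2185]
case_d ['scene'] [0.6388 0.2358 0.2296] 0.065
case_d ['scene'] [0.6388 0.2358 0.2296] 0.065
case_c ['scene'] [ 0.4846 -0.3007  0.0688] 0.042
case_c ['top'] [ 0.4872 -0.3009  0.0984] 0.051
case_c ['scene', 'top'] [ 0.4861 -0.3013  0.0791] 0.057
```

```bash
python3 -m inch '0.125 0.047 0.03 -0.148 0.0918; 0.125 0.047 0.07 -0.148 0.0918; 0.125 0.047 0.07 -0.148 0.0918; 0.125 0.047 0.07 -0.148 0.0918; 0.125 0.047 0.07 -0.148 0.0918' >/dev/null; python3 -m inch '0 0 0 0 0.0918; 0 0 0 0 0.0918' >/dev/null; python3 g.py .639 .2358 .023 -1.349
```

```text
shift [ 0.0007 -0.0011  0.1276] roll -0.001 j7 0.03 clk 37.1 F [-0.  -0.9 -0.1] w 0.0915 gf 0.0 grasp [0.6401 0.2354 0.1506]
```

```bash
python3 -m inch '0.0007 -0.001 0.04 0 0.0918; 0.0007 -0.001 0.07 0 0.0918; 0.0007 -0.001 0.09 0 0.0918; 0.0007 -0.001 0.09 0 0.0918; 0.0007 -0.001 0.09 0 0.0918'>/dev/null; python3 -m inch '0 0 0 0 0.0918; 0 0 0 0 0.0918' >/dev/null; python3 g.py .639 .2358 .024 -1.349
```

```text
shift [-0.0021 -0.0008  0.037 ] roll 0.001 j7 0.06 clk 37.8 F [-0.4 -0.4  0.3] w 0.0919 gf 0.0 grasp [0.6392 0.238  0.061 ]
```

```bash
python3 -m inch '-0.002 0 0.02 0 0.0918; -0.002 0 0.037 0 0.0918; -0.002 0 0.037 0 0.0918; -0.002 0 0.037 0 0.0918; -0.002 0 0.037 0 0.0918'; python3 -m inch '0 0 0 0 0.05; 0 0 0 0 0.05; 0 0 0 0 0.05; 0 0 0 0 0.05; 0 0 0 0 0.05' 15; python3 -m inch '0 0 0 0 0.05; 0 0 0 0 0.05; 0 0 0 0 0.05' 45;python3 g.py .639 .2358 .22 -1.349
```

```text
clock: 38.3
position: [0.6388, 0.236, 0.1819]
ee_rot: [1.96, 2.455, 0.001]
force: [-0.1, -1.0, 0.5]
width: 1.006
gripper_force: 0.0
clock: 38.8
position: [0.6387, 0.236, 0.1815]
ee_rot: [1.96, 2.455, 0.001]
force: [-0.1, 0.1, 2.1]
width: 0.744
gripper_force: 15.0
clock: 39.1
position: [0.6387, 0.2359, 0.1815]
ee_rot: [1.961, 2.455, 0.001]
force: [-0.7, 0.4, 4.9]
width: 0.736
gripper_force: 45.0
shift [-0.0002  0.0002 -0.1975] roll 0.001 j7 0.08 clk 39.1 F [-0.7  0.4  4.9] w 0.0675 gf 45.0 grasp [0.6388 0.236  0.0225]
```

```bash
python3 -m inch '0 0 -0.03 0 0.05; 0 0 -0.07 0 0.05; 0 0 -0.12 0 0.05; 0 0 -0.17 0 0.05; 0 0 -0.19 0 0.05' >/dev/null; python3 -m inch '0 0 0 0.1 0.05; 0 0 0 0.147 0.05; 0 0 0 0.147 0.05' >/dev/null; python3 g.py .4878 -.3003 .2125 -1.4953
```

```text
shift [-5.233e-01 -1.901e-01 -4.000e-04] roll -0.0 j7 -0.12 clk 39.9 F [ 0.1  0.4 -2.9] w 0.068 gf 45.0 grasp [0.6381 0.2358 0.2116]
```

```bash
python3 -m inch '-0.04 -0.0145 0 0 0.05; -0.08 -0.029 0 0 0.05; -0.12 -0.0435 0 0 0.05; -0.16 -0.058 0 0 0.05; -0.19 -0.069 0 0 0.05' >/dev/null;python3 -m inch '-0.04 -0.0145 0 0 0.05; -0.08 -0.029 0 0 0.05; -0.12 -0.0435 0 0 0.05; -0.16 -0.058 0 0 0.05; -0.19 -0.069 0 0 0.05' >/dev/null; python3 -m inch '-0.04 -0.0145 0 0 0.05; -0.08 -0.029 0 0 0.05; -0.12 -0.0435 0 0 0.05; -0.14 -0.05 0 0 0.05; -0.14 -0.05 0 0 0.05' >/dev/null; python3 -m inch '0 0 0 0 0.05; 0 0 0 0 0.05' >/dev/null; python3 g.py .4878 -.3003 .1275 -1.4953; python3 e.py case_d .0225
```

```text
shift [-0.0047 -0.0035  0.0843] roll 0.003 j7 0.79 clk 41.6 F [ 0.6  0.  -1.9] w 0.0678 gf 45.0 grasp [ 0.491  -0.2954  0.2118]
scene 0.75 region/mask px 815 1559 inside 1.0 near-end diff mm [  2.  -37.4]
scene 0.55 region/mask px 1564 1559 inside 0.027 near-end diff mm [-67.  -58.1]
top 0.78 region/mask px 253 1889 inside 0.0 near-end diff mm [126.5  52.5]
top 0.62 region/mask px 211 1889 inside 0.043 near-end diff mm [97.9 26.8]
top 0.59 region/mask px 269 1889 inside 0.996 near-end diff mm [66.4 -0.3]
```

```bash
python3 -m inch '-0.0055 -0.0035 0.03 0.003 0.05; -0.0055 -0.0035 0.06 0.003 0.05; -0.0055 -0.0035 0.07 0.003 0.05; -0.0055 -0.0035 0.07 0.003 0.05; -0.0055 -0.0035 0.07 0.003 0.05' >/dev/null; python3 -m inch '0 0 0 0 0.05; 0 0 0 0 0.05' >/dev/null; python3 g.py .4878 -.3012 .1275 -1.4953
```

```text
shift [ 0.0018 -0.0003  0.0159] roll -0.002 j7 0.85 clk 42.5 F [ 0.4 -0.9 -2.2] w 0.068 gf 45.0 grasp [ 0.4882 -0.3029  0.1434]
```

```bash
python3 -m inch '0.001 -0.0006 0.008 0 0.05; 0.001 -0.0006 0.013 0 0.05; 0.001 -0.0006 0.0157 0 0.05; 0.001 -0.0006 0.0157 0 0.05; 0.001 -0.0006 0.0157 0 0.05' >/dev/null;python3 g.py .4878 -.3012 .1275 -1.4953
```

```text
shift [-0.      0.0012 -0.0001] roll -0.003 j7 0.86 clk 43.0 F [-5.5  5.  15. ] w 0.0678 gf 45.0 grasp [ 0.4866 -0.3013  0.1274]
```

```bash
python3 -m inch '0 0 -0.001 0 0.05; 0 0 -0.001 0 0.0918; 0 0 -0.001 0 0.0918; 0 0 -0.001 0 0.0918; 0 0 -0.001 0 0.0918' 20 >/dev/null; python3 -m inch '0 0 -0.04 0 0.0918; 0 0 -0.08 0 0.0918; 0 0 -0.12 0 0.0918; 0 0 -0.12 0 0.0918; 0 0 -0.12 0 0.0918' >/dev/null; python3 -m inch '0.15 0.1 -0.02 0 0.0918; 0.15 0.1 -0.02 0 0.0918; 0.15 0.1 -0.02 0 0.0918; 0.15 0.1 -0.02 0 0.0918; 0.15 0.1 -0.02 0 0.0918' >/dev/null; python3 k.py case_d .487 -.301 .076 .105;  python3 - <<'E'
from h import *
b=[]
for n in("scene","top"): b.append(arm.get_image(n)[:,:,::-1])
s=b[0][120:420,140:540];t=b[1][80:340,110:520]
cv2.imwrite("pics/final.png",np.vstack([cv2.resize(s,(400,300)),cv2.resize(t,(400,254))]).repeat(1,0) if 0 else np.hstack([cv2.resize(s,(400,300)),cv2.resize(t,(400,300))]))
E
```

```text
case_d ['scene'] [ 0.4842 -0.2994  0.0937] 0.087
case_d ['top'] [ 0.487  -0.3015  0.0767] 0.063
case_d ['scene', 'top'] [ 0.4861 -0.3016  0.0728] 0.081
```

View pics/final.png

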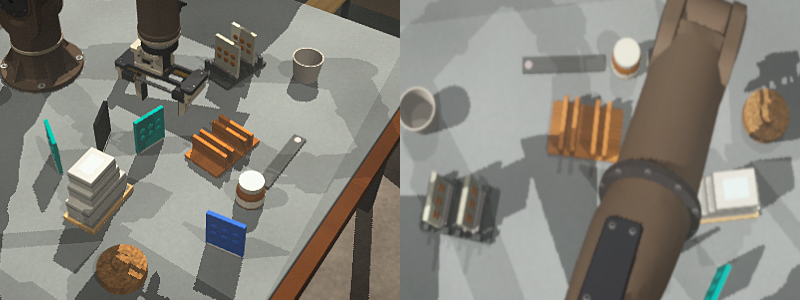

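The last picture shows the three-case column on the pad at (95,190), both panels upright in the rack at (235,50), and the bystanders in place. Handing in.

```bash
python3 -c "
from cell import arm
print(arm.sign_off())"
```

```text
the job is handed in; nothing more can be done
None
```

I handed the job in at about 43 s of the 208 s allowed: both amber panels are seated in the clip rack, and cases A, C and D stand on the pad as one centred column, largest at the bottom (case B was absent). Camera fits put the column within about 2 mm of centre. How well the panels sit lengthwise in their slots I judged only from those estimates and the pictures.

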